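# Cock and trip the spring ejector to knock a specimen into the tray

### The job

Knock the green mounted specimen out of the spring ejector's cradle into its catch tray: draw the blue cocking knob back away from the specimen until the sear catches and holds it, let go, then press the red trip pad so that the striker fires. Do not touch the specimen itself.

Things in the scene. Friction and masses are not known exactly. Their poses are not given: they have to be found in the camera images.
- ejector: Grey bench spring ejector, fixed, 390 x 90 mm. Origin on the bench under the spring barrel; +x is the firing direction. Along x: red pad (-100 to -72 mm), spring barrel with sear on top (-50 to 30, 73 mm high), gap with blue knob, front guide (105 to 130, 62 mm high), cradle under three guard bars (130 to 185, 72 mm high, its floor 35 mm up), then the catch tray.
- striker (a joint): Slide of the striker, in m: 0 = at rest forward, grows as the knob is drawn back along the ejector's -x; spring 200 N/m, so about 9 N when cocked. The sear drops in front of its lug at 0.044 and then holds it there; hard stop at 0.052. When fired it flies up to 0.012 past rest and settles at 0.
- striker_knob (a point): Centre of the blue plastic cocking knob, which moves with the striker: an upright block 16 mm along the ejector's x, 20 mm along its y, 44 mm high; centre 98 mm above the bench, at rest 85 mm along +x from the ejector's origin. Clear on both sides (+y and -y) to 30 mm below its centre.
- sear (a joint): Hinge of the sear rocker, in rad: 0 = at rest or engaged, grows as the red pad is pushed down; lets go of the cocked striker at about 0.2, stop at 0.35. Springs back by itself.
- sear_pad (a point): Middle of the top face of the red trip pad at the rear end of the sear, 28 x 34 mm, 70 mm above the bench at rest. It goes straight down (pivot 56 mm farther along +x) about 12 mm to release, 19 mm to its stop, against 2 to 4 N.
- specimen: Green cylindrical mounted specimen, 30 mm diameter, 20 mm high, about 25 g, lying flat in the cradle in front of the striker's tip; origin at the centre of its underside. Free to slide along the ejector's +x off the cradle's end into the tray.
- tray (a point): Centre of the catch tray's floor, 8 mm above the bench, at the ejector's +x end. Open aluminium tray, inside 94 mm along x and 82 mm along y, walls 60 mm high; the cradle opens into it.
Not all that is in view belongs to the job. Of the things that look like the specimen, the middle-sized one is meant.

How it is judged (in metres and radians):
On the way, in this order (a step that is already met when the one before it is completed fails the run):
1. the striker is drawn and held back by the sear alone (drawn more than 38 mm, sear down, the fingers touching nothing) (value of joint striker above 0.038 m and value of joint sear below 0.06 rad and contact force between the fingers and anything else below 0.3 N), for 0.3 s.
2. the striker has fired and the specimen is in the catch tray (value of joint striker below 0.006 m and x of specimen in the frame of ejector above 0.188 m and z of specimen in the frame of ejector below 0.045 m), for 0.2 s.
At the end, for the whole second after the job is handed in: The specimen lies at rest (under 0.03 m/s) inside the catch tray, either way up or on its edge; the striker is back forward within 6 mm of rest and the sear has sprung back (under 0.06 rad) (all of step 2 and x of specimen in the frame of ejector below 0.29 m and y of specimen in the frame of ejector between -0.045 and 0.045 m and linear speed of specimen below 0.03 m/s and value of joint striker above -0.006 m and value of joint sear below 0.06 rad); the robot touches nothing.
It fails at once if the robot touches the specimen (contact force between any of the fingers, the arm and specimen above 0.3 N).
It also fails if it takes over 42 s, if anything falls off the work surface, if the arm or the gripper's body presses on something with over 40 N, if the wrist force passes 120 N, or if a joint passes its speed limit or range.

### The arm

A 6-joint arm with a two-finger parallel gripper is mounted at the origin on a cart in front of the work surface, level with it; the furniture and walls round the work are solid. World frame = base frame: x ahead of the robot, y to its left, z up, the work surface at z = 0. Lengths are in mm, angles in rad, forces in N, time in s.
With the tool pointing down it reaches from about 350 to 950 mm from the base axis. Payload 17.4 kg.
Tool frame: the origin (TCP) lies at the centre of the arm's flange, where the gripper is bolted on; the fingertips stand 186 mm ahead of it and the grasp point (between the pads) lies 167 mm ahead of it (bot.tips_ahead is the distance from the TCP to the fingertips, in mm); z points along the fingers, y is the direction in which the jaws open and shut (so a half turn about z gives the same grasp; the last joint's range is limited). The gripper opens to 93 mm and grips with 3 to 60 N. Pads are 15 mm wide; open, the fingers measure 128 mm over their backs; the gripper's body (75 mm by 188 mm) begins 65 mm behind the grasp point.
Start: joints at [1.146, 0.116, 1.442, -0, 1.584, -0.038], TCP at [254.637, 625.135, 404.746] pointing down, gripper open.
Joint ranges: [-2.83, 2.83], [-0.83, 2.19], [0.07, 2.5], [-1.14, 4.28], [0.01, 3], [-2.97, 2.97]. Speed limits (rad/s): [1.89, 1.89, 2.22, 3.14, 3.14, 3.14].

### API

Orientations are given as a unit quaternion [w, x, y, z].
In Python, from cell import bot, snapshot, camera_info gives the robot as it stands.
- The arm moves only by the tool jog_arm, never from a script. Its argument "rows" is text: rows parted by semicolons, each of 7 numbers parted by spaces: the shift along the world's x, y, z in m, then the turn, a rotation vector about the world's x, y, z in rad, then the closure in counts, from 0 (fully open) to 255 (shut). A call has exactly 8 rows; each row is the pose to reach, as a shift and turn from the pose commanded when the call began; what a row does not reach only later rows make up. A row lasts 1/10 s, in which the tool goes at most 50 mm and 8.59 degrees, less where a joint would pass 70% of its speed; a pose out of reach is approached as far as the arm can. A call with a gripper value outside its range is refused whole. The fingers move at their own pace and stop on an object; "squeeze" is the grip in N (left out, the last holds). Time passes only in rows, so rows that repeat a pose let the fingers close, or fill a call up. It gives the time, the measured TCP pose, the force and the opening at its end, in the units of the state.
- bot.get_state(): the state, without advancing time (a new reading comes with each control period).
- snapshot(name): name is "scene" or "top" or "wrist"; returns (picture, depth): 420x560x3 uint8, red, green, blue; 420x560 float32, mm along the optical axis (not along the pixel's ray), 0 where there is no reading.
- camera_info(name): a dict with "mtx" (3x3 intrinsics, pixels), "rvec" (rotation vector, rad) and "tvec" (3), from world to camera coordinates, as OpenCV has them; the wrist camera has in their place "hand_eye" (4x4, takes a point from camera to tool coordinates, whose origin is the TCP and whose axes are the flange's). Camera axes: x right, y down, z forward; pixel columns grow to the right and rows downward; lengths in mm; the calibration is good to about 2 mm. A picture is of the moment at which its call begins: read the wrist's pose just before it. camera_info takes no time and is no camera call.
- bot.finish_job(): hands the job in, once; it reports no verdict.
The state is a dict: "t": time; "q": joint angles; "qvel": joint speeds; "tau": joint torques, N m; "position": TCP position; "eef_rot": TCP orientation; "ft_force": force on the tool from outside, world axes, zero at the start; "torque": the same for the moment, N m; "finger_gap": finger opening in mm.
Only numpy, scipy, OpenCV 4.12 (cv2) and the standard library are available. Lean on these libraries where they do the work, as an engineer would, in place of code of your own. Each camera call takes 0.05 s, during which the arm holds its last target. There are 200 camera calls.

## Working session

There is one attempt and no reset: what is moved stays moved. The work goes in short steps, Python scripts to look and compute and a tool call to move; the robot and the scene stay as the last step left them, time stands still between calls to the robot, and variables do not carry over. Pictures are saved under pics/ and viewed, about 8 in all and at most 12, crops included, and the job is handed in when it is done.

Besides the shell and the picture viewer there is one more tool, called after "Emit:" as a command line: name --argument value ..., lists and objects as JSON in quotes. jog_arm: Moves the arm, as the interface text tells. Its arguments: {"type":"object","properties":{"rows":{"type":"string"},"squeeze":{"type":"number"}},"required":["rows"]}

```bash
ls; mkdir -p pics; cat > h.py <<'E'
import numpy as np,cv2
from cell import bot,snapshot,camera_info
def pts(name,dep):
    c=camera_info(name);K=np.array(c["mtx"]);R=cv2.Rodrigues(np.array(c["rvec"],float))[0];t=np.array(c["tvec"],float).ravel()
    v,u=np.mgrid[:dep.shape[0],:dep.shape[1]]
    p=np.stack([(u-K[0,2])/K[0,0]*dep,(v-K[1,2])/K[1,1]*dep,dep],-1)
    return (p-t)@R
E
python3 - <<'E'
from h import *
print(bot.get_state())
for n in("top","scene"):
    im,d=snapshot(n);cv2.imwrite(f"pics/{n}0.png",im[:,:,::-1]);np.savez(f"{n}0.npz",im=im,d=d)
    hsv=cv2.cvtColor(im,cv2.COLOR_RGB2HSV);P=pts(n,d)
    for c,lo,hi in(("red",0,8),("red2",172,180),("green",40,85),("blue",100,130)):
        m=cv2.inRange(hsv,(lo,110,50),(hi,255,255))
        k,l,s,ce=cv2.connectedComponentsWithStats(m)
        for i in range(1,k):
            if s[i,4]>25:
                q=P[(l==i)&(d>0)]
                print(n,c,s[i],ce[i].round(),np.median(q,0).round(),np.percentile(q,5,axis=0).round(),np.percentile(q,95,axis=0).round())
E
```

```text
pics
{'t': 0.0, 'q': array([ 1.14617879e+00,  1.16472394e-01,  1.44226669e+00,  4.07408435e-05,
        1.58400239e+00, -3.78047619e-02]), 'qvel': array([-0.00028841,  0.00085072, -0.0001131 , -0.00088344,  0.00055231,
        0.00016462]), 'tau': array([ 2.10600512e-03, -7.21276259e+01, -6.22589564e+01,  7.79451476e-02,
        2.39426864e-02, -1.11828551e-04]), 'position': array([254.64546085, 625.13122045, 404.01334327]), 'eef_rot': array([-1.51455580e-04,  1.92202595e-01,  9.81355100e-01, -5.54452625e-04]), 'ft_force': array([ 0.43039149,  0.21393129, -0.06111331]), 'torque': array([-0.0307274 , -0.0126255 ,  0.02723543]), 'finger_gap': 93.17234350318898}
top red [332   0   5   7  28] [334.   3.] [ 932. -147.   13.] [ 926. -151.   11.] [ 938. -143.   15.]
top red [395 165  23  23 354] [406. 176.] [ 572. -250.   70.] [ 556. -272.    1.] [ 590. -236.   73.]
top green [  18    0  160  161 5027] [86. 55.] [701. 216. 310.] [638. 158. 164.] [764. 324. 410.]
top green [131   0 112  59 729] [167.  29.] [749. 135. 265.] [723.  53. 173.] [788. 158. 347.]
top green [162   0  80  44 363] [19
[... 2203 characters left out ...]
100. 244.]
scene green [401  75  16  27  53] [408.  87.] [970.  81. 209.] [829.  -7. 131.] [1135.  226.  287.]
scene green [337  84  10  16  44] [342.  91.] [758. 107. 235.] [733.  74. 220.] [783. 127. 264.]
scene green [314  91   5  30  56] [316. 103.] [735. 176. 190.] [721. 148. 159.] [743. 194. 206.]
scene green [353 103   3  17  29] [354. 111.] [727.  25. 220.] [723.  16. 169.] [795.  97. 240.]
scene green [299 180   9   9  56] [302. 184.] [637.  89.  10.] [629.  82.  -2.] [662. 120.  14.]
scene green [259 277  23  26 417] [270. 290.] [ 375. -177.   25.] [ 360. -189.   -1.] [ 399. -146.   27.]
scene blue [302 199  11  21 187] [307. 209.] [517. -92. 103.] [511. -96.  -2.] [617.  37. 118.]
```

View pics/top0.png

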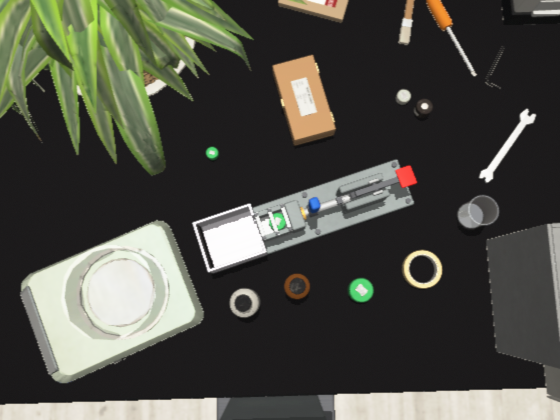

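View pics/scene0.png

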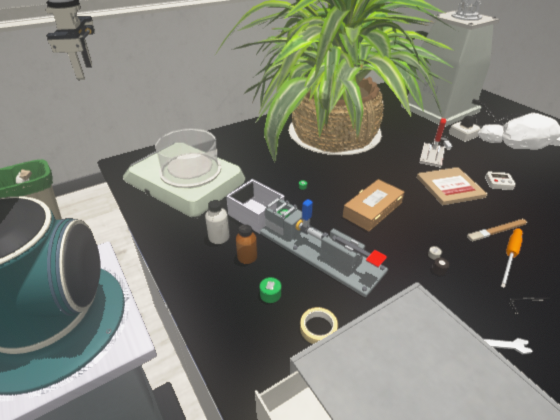

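The top view shows the ejector with its tray at px (230,238), the middle-sized specimen in the cradle (278,220), the knob (314,205) and the pad (406,176). The small decoy is at (212,153) and the large one at (360,290). The scene view agrees. Next I'll refine the axis.

```bash
python3 - <<'E'
from h import *
def ray(n,pix,z):
    c=camera_info(n);K=np.array(c["mtx"]);R=cv2.Rodrigues(np.array(c["rvec"],float))[0];t=np.array(c["tvec"],float).ravel()
    C=-R.T@t;d=(np.c_[(pix-K[:2,2])/K[[0,1],[0,1]],np.ones(len(pix))])@R
    return C+d*((z-C[2])/d[:,2])[:,None]
f=np.load("top0.npz");im,d=f["im"],f["d"];P=pts("top",d);hsv=cv2.cvtColor(im,cv2.COLOR_RGB2HSV)
out={}
for nm,lo,hi,zt,roi in(("pad",0,8,70,(150,380,210,430)),("knob",100,130,120,(190,300,220,330))):
    m=cv2.inRange(hsv,(lo,110,40),(hi,255,255))>0;k=np.zeros_like(m);k[roi[0]:roi[2],roi[1]:roi[3]]=1
    m&=k&(abs(P[...,2]-zt)<10)
    v,u=np.nonzero(m);W=ray("top",np.c_[u,v].astype(float),zt)
    r=cv2.minAreaRect(W[:,:2].astype(np.float32));print(nm,len(u),r,P[m].mean(0).round(1),W.mean(0).round(1));out[nm]=np.array(r[0])
a=out["knob"]-out["pad"];L=np.hypot(*a);u=a/L;print("L",L,"ang",np.arctan2(u[1],u[0]))
o=out["pad"]+86*u;print("origin",o,"knob",out["knob"],"tray",o+237*u)
# tray rim walls at z~60
w=(abs(P[...,2]-62)<8);v=np.array([-u[1],u[0]])
E=(P[...,:2]-o);X=E@u;Y=E@v
q=w&(X>180)&(X<310)&(abs(Y)<70);r=cv2.minAreaRect(P[q][:,:2].astype(np.float32));print("tray rim",r,"in ejector",(np.array(r[0])-o)@np.c_[u,v])
# tall things near: max z in ejector grid
for x0 in range(-240,320,60):
    print(x0,[int(np.percentile(P[...,2][(d>0)&(X>=x0)&(X<x0+60)&(Y>=y0)&(Y<y0+60)],99)) if ((d>0)&(X>=x0)&(X<x0+60)&(Y>=y0)&(Y<y0+60)).any() else -1 for y0 in range(-210,210,60)])
E
```

```text
pad 321 ((570.913818359375, -248.78213500976562), (33.721900939941406, 29.07254981994629), 16.83199691772461) [ 570.9 -249.    70.2] [ 570.9 -249.1   70. ]
knob 108 ((519.6754760742188, -85.40620422363281), (20.207626342773438, 14.921895980834961), 16.9053955078125) [520.3 -85.4 118.7] [520.  -85.3 120. ]
L 171.22226046973591 ang 1.8747033590816826
origin [ 545.17827776 -166.72311997] knob [519.67547607 -85.40620422] tray [474.25591586  59.4162587 ]
tray rim ((476.4271545410156, 57.457542419433594), (90.31095123291016, 108.60719299316406), 17.216028213500977) in ejector [234.48129849  -1.48559401]
-240 [3, 25, 3, 3, 65, 176, 225]
-180 [17, 24, 3, 3, 62, 64, 3]
-120 [3, 3, 15, 73, 15, 19, 20]
-60 [39, 38, 14, 72, 14, 19, 20]
0 [41, 40, 14, 67, 14, 29, 30]
60 [345, 39, 16, 121, 16, 26, 29]
120 [350, 3, 14, 73, 14, 87, 3]
180 [16, 4, 61, 70, 61, 100, 3]
240 [214, 143, 61, 61, 62, 102, 4]
300 [313, 181, 60, 68, 65, 59, 4]
```

Emit:
jog_arm --rows "0.0165 -0.0445 0.01 0 0 -0.055 0; 0.033 -0.089 0.02 0 0 -0.11 0; 0.0495 -0.1335 0.03 0 0 -0.165 0; 0.066 -0.178 0.04 0 0 -0.22 0; 0.0825 -0.2225 0.04 0 0 -0.275 0; 0.099 -0.267 0.04 0 0 -0.33 0; 0.1155 -0.3115 0.04 0 0 -0.385 0; 0.132 -0.356 0.04 0 0 -0.44 0" --squeeze 40

```text
t: 0.9
position: [386.7, 267.3, 444.6]
eef_rot: [0.0, 0.403, 0.915, -0.0]
ft_force: [1.8, 0.8, -0.6]
finger_gap: 92.7
```

Emit:
jog_arm --rows "0.0165 -0.0445 0 0 0 -0.055 0; 0.033 -0.089 0 0 0 -0.11 0; 0.0495 -0.1335 0 0 0 -0.165 0; 0.066 -0.178 0 0 0 -0.22 0; 0.0825 -0.2225 0 0 0 -0.275 0; 0.099 -0.267 0 0 0 -0.33 0; 0.1155 -0.3115 0 0 0 -0.385 0; 0.133 -0.3545 0 0 0 -0.444 0"

```text
t: 1.7
position: [519.7, -87.6, 444.7]
eef_rot: [0.0, 0.595, 0.804, 0.0]
ft_force: [0.2, 0.6, -0.1]
finger_gap: 93.1
```

```bash
python3 - <<'E'
from h import *
from scipy.spatial.transform import Rotation as Ro
s=bot.get_state();im,d=snapshot("wrist");cv2.imwrite("pics/w1.png",im[:,:,::-1])
c=camera_info("wrist");K=np.array(c["mtx"]);H=np.array(c["hand_eye"])
w,x,y,z=s["eef_rot"];T=np.eye(4);T[:3,:3]=Ro.from_quat([x,y,z,w]).as_matrix();T[:3,3]=s["position"]
v,u=np.mgrid[:420,:560]
p=np.stack([(u-K[0,2])/K[0,0]*d,(v-K[1,2])/K[1,1]*d,d,np.ones_like(d)],-1)@(T@H).T
P=p[...,:3];hsv=cv2.cvtColor(im,cv2.COLOR_RGB2HSV)
print(s["position"])
for n,lo,hi,zt in(("pad",0,8,70),("knob",100,130,120),("spec",40,85,55)):
    m=(cv2.inRange(hsv,(lo,110,40),(hi,255,255))>0)&(d>0)&(abs(P[...,2]-zt)<5)
    if m.sum()>20:
        q=P[m];r=cv2.minAreaRect(q[:,:2].astype(np.float32));print(n,m.sum(),r,q[:,2].mean())
E
```

```text
[519.7338368  -87.55401726 444.65765591]
knob 234 ((521.5746459960938, -85.33428955078125), (17.19563865661621, 15.002758026123047), 16.841440200805664) 119.198544402947
spec 39 ((504.68328857421875, -33.51573944091797), (24.585956573486328, 6.089017868041992), 16.986034393310547) 54.806906362668165
```

View pics/w1.png

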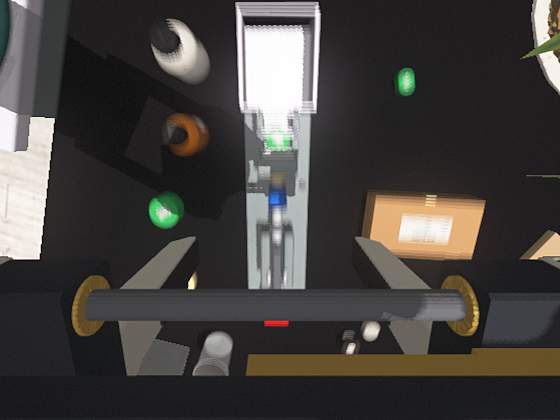

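The wrist view shows the knob at px (277,195) on the jaw centreline, with clear space on both sides. Measured knob position is about (520.5, -85.4). Descending.

Emit:
jog_arm --rows "0.0005 0.002 -0.025 0 0 0 0; 0.0005 0.002 -0.05 0 0 0 0; 0.0005 0.002 -0.075 0 0 0 0; 0.0005 0.002 -0.1 0 0 0 0; 0.0005 0.002 -0.125 0 0 0 0; 0.0005 0.002 -0.15 0 0 0 0; 0.0005 0.002 -0.17 0 0 0 0; 0.0005 0.002 -0.1775 0 0 0 0"

```text
t: 2.55
position: [519.7, -83.2, 265.0]
eef_rot: [-0.001, 0.593, 0.805, -0.001]
ft_force: [0.7, 0.2, -0.2]
finger_gap: 93.0
```

Emit:
jog_arm --rows "0 0 0 0 0 0 120; 0 0 0 0 0 0 160; 0 0 0 0 0 0 190; 0 0 0 0 0 0 220; 0 0 0 0 0 0 255; 0 0 0 0 0 0 255; 0 0 0 0 0 0 255; 0 0 0 0 0 0 255" --squeeze 40

```text
t: 3.35
position: [520.1, -83.4, 267.2]
eef_rot: [-0.0, 0.594, 0.805, -0.0]
ft_force: [-0.6, -0.6, 0.5]
finger_gap: 33.5
```

Emit:
jog_arm --rows "0 0 0 0 0 0 255; 0 0 0 0 0 0 255; 0 0 0 0 0 0 255; 0 0 0 0 0 0 255; 0 0 0 0 0 0 255; 0 0 0 0 0 0 255; 0 0 0 0 0 0 255; 0 0 0 0 0 0 255"

```text
t: 4.15
position: [520.5, -83.2, 267.3]
eef_rot: [0.0, 0.593, 0.805, 0.001]
ft_force: [6.5, 1.6, -2.2]
finger_gap: 19.8
```

Emit:
jog_arm --rows "0.0018 -0.0057 0 0 0 0 255; 0.0035 -0.0115 0 0 0 0 255; 0.0053 -0.0172 0 0 0 0 255; 0.0071 -0.0229 0 0 0 0 255; 0.0089 -0.0287 0 0 0 0 255; 0.0106 -0.0344 0 0 0 0 255; 0.0124 -0.0401 0 0 0 0 255; 0.0139 -0.0449 0 0 0 0 255"

```text
t: 4.95
position: [534.3, -127.8, 267.2]
eef_rot: [-0.0, 0.593, 0.805, 0.001]
ft_force: [2.2, 10.8, 1.2]
finger_gap: 19.6
```

Emit:
jog_arm --rows "0.0003 -0.001 0 0 0 0 255; 0.0006 -0.0019 0 0 0 0 255; 0.0006 -0.0019 0 0 0 0 255; 0.0006 -0.0019 0 0 0 0 255; 0.0006 -0.0019 0 0 0 0 255; 0.0006 -0.0019 0 0 0 0 255; 0.0006 -0.0019 0 0 0 0 255; 0.0006 -0.0019 0 0 0 0 255"

```text
t: 5.75
position: [534.8, -129.4, 267.3]
eef_rot: [-0.0, 0.593, 0.805, 0.001]
ft_force: [3.7, 10.5, 0.3]
finger_gap: 19.8
```

Emit:
jog_arm --rows "-0.0003 0.001 0 0 0 0 255; -0.0006 0.0019 0 0 0 0 255; -0.0009 0.0029 0 0 0 0 255; -0.0012 0.0038 0 0 0 0 255; -0.0013 0.0043 0 0 0 0 255; -0.0013 0.0043 0 0 0 0 255; -0.0013 0.0043 0 0 0 0 255; -0.0013 0.0043 0 0 0 0 255"

```text
t: 6.55
position: [533.6, -125.3, 267.3]
eef_rot: [-0.0, 0.593, 0.805, 0.001]
ft_force: [3.8, 7.5, -0.1]
finger_gap: 20.1
```

Emit:
jog_arm --rows "-0.0003 0.001 0 0 0 0 255; -0.0003 0.001 0 0 0 0 255; -0.0003 0.001 0 0 0 0 255; -0.0003 0.001 0 0 0 0 255; -0.0003 0.001 0 0 0 0 255; -0.0003 0.001 0 0 0 0 255; -0.0003 0.001 0 0 0 0 255; -0.0003 0.001 0 0 0 0 255"

```text
t: 7.35
position: [533.4, -124.9, 267.3]
eef_rot: [0.001, 0.593, 0.805, 0.0]
ft_force: [7.6, -0.7, -3.2]
finger_gap: 19.6
```

The pull force along the axis dropped to zero over 1 mm, so the sear is holding. Releasing.

Emit:
jog_arm --rows "0 0 0 0 0 0 180; 0 0 0 0 0 0 120; 0 0 0 0 0 0 60; 0 0 0 0 0 0 0; 0 0 0 0 0 0 0; 0 0 0 0 0 0 0; 0 0 0 0 0 0 0; 0 0 0 0 0 0 0"

```text
t: 8.15
position: [533.0, -124.9, 267.3]
eef_rot: [0.0, 0.593, 0.805, -0.0]
ft_force: [0.2, 0.3, -0.5]
finger_gap: 79.0
```

Emit:
jog_arm --rows "0 0 0 0 0 0 0; 0 0 0 0 0 0 0; 0 0 0.02 0 0 0 0; 0 0 0.04 0 0 0 0; 0 0 0.06 0 0 0 0; 0 0 0.08 0 0 0 0; 0 0 0.1 0 0 0 0; 0 0 0.12 0 0 0 0"

```text
t: 8.95
position: [532.9, -124.8, 388.1]
eef_rot: [0.0, 0.594, 0.805, -0.0]
ft_force: [0.5, 0.0, -0.3]
finger_gap: 93.0
```

```bash
python3 - <<'E'
from h import *
n="scene";print(bot.get_state()["position"],bot.get_state()["finger_gap"])
im,d=snapshot(n);P=pts(n,d);hsv=cv2.cvtColor(im,cv2.COLOR_RGB2HSV)
cv2.imwrite("pics/s2.png",cv2.resize(im[120:320,180:440,::-1],None,fx=2.5,fy=2.5))
m=(cv2.inRange(hsv,(100,110,40),(130,255,255))>0)&(d>0);k,l,s,c=cv2.connectedComponentsWithStats(m.astype(np.uint8))
for i in range(1,k):
    if s[i,4]>25: print(s[i],np.median(P[l==i],0).round(1))
E
```

```text
[ 532.9413149  -124.83777659  388.0734567 ] 93.00241608372235
[318 208  12  21 194] [ 529.4 -133.4  102.6]
```

View pics/s2.png

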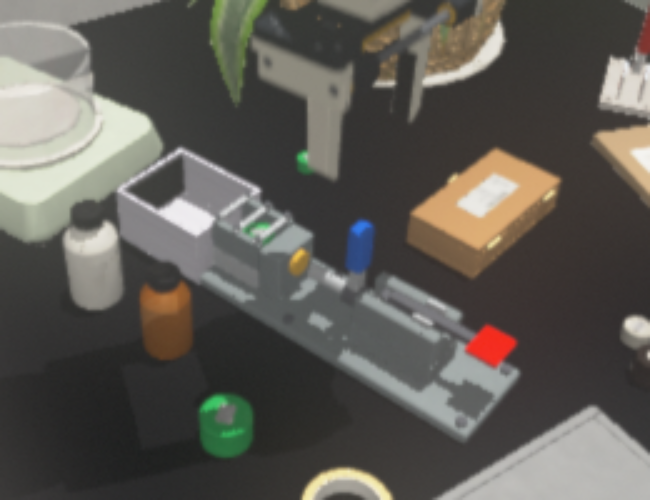

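The knob moved about 43 mm and is now at crop px (360,245), with nothing touching it, and the specimen is still in the cradle. Next I'll move over the pad and close the jaws.

Emit:
jog_arm --rows "0.0095 -0.031 0 0 0 0 100; 0.019 -0.062 0 0 0 0 200; 0.0285 -0.093 0 0 0 0 255; 0.038 -0.124 0 0 0 0 255; 0.038 -0.124 0 0 0 0 255; 0.038 -0.124 0 0 0 0 255; 0.038 -0.124 0 0 0 0 255; 0.038 -0.124 0 0 0 0 255"

```text
t: 9.8
position: [570.9, -248.0, 387.4]
eef_rot: [0.0, 0.593, 0.805, 0.0]
ft_force: [0.9, -0.8, 0.4]
finger_gap: 34.0
```

Emit:
jog_arm --rows "0 0 -0.02 0 0 0 255; 0 0 -0.04 0 0 0 255; 0 0 -0.06 0 0 0 255; 0 0 -0.08 0 0 0 255; 0 0 -0.1 0 0 0 255; 0 0 -0.11 0 0 0 255; 0 0 -0.115 0 0 0 255; 0 0 -0.115 0 0 0 255"

```text
t: 10.6
position: [571.1, -248.6, 272.3]
eef_rot: [-0.0, 0.593, 0.805, -0.0]
ft_force: [1.2, -0.2, 0.0]
finger_gap: 0.3
```

Emit:
jog_arm --rows "0 0 -0.01 0 0 0 255; 0 0 -0.018 0 0 0 255; 0 0 -0.022 0 0 0 255; 0 0 -0.026 0 0 0 255; 0 0 -0.029 0 0 0 255; 0 0 -0.032 0 0 0 255; 0 0 -0.032 0 0 0 255; 0 0 -0.032 0 0 0 255"

```text
t: 11.4
position: [571.1, -248.8, 240.4]
eef_rot: [0.0, 0.593, 0.805, 0.0]
ft_force: [-1.3, 1.6, 4.3]
finger_gap: 0.1
```

```bash
python3 - <<'E'
from h import *
n="scene"
im,d=snapshot(n);P=pts(n,d);hsv=cv2.cvtColor(im,cv2.COLOR_RGB2HSV)
m=(cv2.inRange(hsv,(100,110,40),(130,255,255))>0)&(d>0);k,l,s,c=cv2.connectedComponentsWithStats(m.astype(np.uint8))
for i in range(1,k):
    if s[i,4]>25: print(s[i],np.median(P[l==i],0).round(1))
E
```

```text
[302 199  12  21 188] [518.3 -92.8 102.2]
```

Fired: the knob is forward again. Retreating and checking.

Emit:
jog_arm --rows "0 0 0.01 0 0 0 255; 0 0 0.03 0 0 0 255; 0 0 0.06 0 0 0 255; 0 0 0.09 0 0 0 255; 0 0 0.12 0 0 0 255; 0 0 0.15 0 0 0 255; 0 0 0.15 0 0 0 255; 0 0 0.15 0 0 0 255"

```text
t: 12.25
position: [570.9, -248.8, 390.8]
eef_rot: [0.0, 0.594, 0.805, 0.0]
ft_force: [-0.1, -0.3, -1.0]
finger_gap: 0.5
```

```bash
python3 - <<'E'
from h import *
u=np.array([-.297,.955]);v=np.array([-u[1],u[0]]);o=np.array([545.2,-166.7])
for n in("top","scene"):
    im,d=snapshot(n);P=pts(n,d);hsv=cv2.cvtColor(im,cv2.COLOR_RGB2HSV)
    y=slice(140,300),slice(170,430)
    cv2.imwrite(f"pics/{n}3.png",cv2.resize(im[y][:,:,::-1],None,fx=2.5,fy=2.5))
    X=(P[...,:2]-o)@u;Y=(P[...,:2]-o)@v
    for nm,lo,hi in(("green",40,85),("blue",100,130),("red",0,8)):
        m=(cv2.inRange(hsv,(lo,100,40),(hi,255,255))>0)&(d>0)&(X>-110)&(X<320)&(abs(Y)<60)
        if m.sum()>10:print(n,nm,m.sum(),np.median(X[m]).round(),np.median(Y[m]).round(),np.median(P[m][:,2]).round())
E
```

```text
top green 153 250.0 2.0 36.0
top blue 144 86.0 1.0 118.0
scene green 86 243.0 2.0 33.0
scene blue 178 78.0 6.0 104.0
scene red 202 -88.0 2.0 69.0
```

View pics/top3.png

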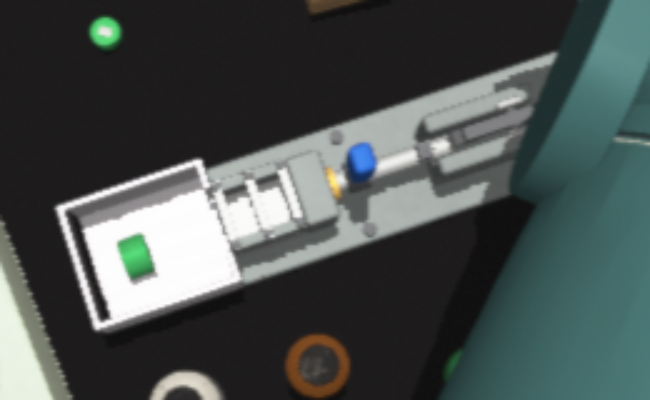

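The specimen stands on its edge in the tray, at crop px (135,257), and the knob is forward. I'll wait and check that it isn't rolling.

Emit:
jog_arm --rows "0 0 0 0 0 0 255; 0 0 0 0 0 0 255; 0 0 0 0 0 0 255; 0 0 0 0 0 0 255; 0 0 0 0 0 0 255; 0 0 0 0 0 0 255; 0 0 0 0 0 0 255; 0 0 0 0 0 0 255"

```text
t: 13.15
position: [571.0, -248.8, 390.3]
eef_rot: [0.0, 0.593, 0.805, 0.0]
ft_force: [-0.1, 0.8, 0.2]
finger_gap: 0.6
```

```bash
python3 - <<'E'
from h import *
u=np.array([-.297,.955]);v=np.array([-u[1],u[0]]);o=np.array([545.2,-166.7])
for i in range(6):
    im,d=snapshot("top");P=pts("top",d);hsv=cv2.cvtColor(im,cv2.COLOR_RGB2HSV)
    X=(P[...,:2]-o)@u;Y=(P[...,:2]-o)@v
    m=(cv2.inRange(hsv,(40,100,40),(85,255,255))>0)&(d>0)&(X>110)&(X<320)&(abs(Y)<60)
    print(m.sum(),X[m].mean().round(1),Y[m].mean().round(1),P[m][:,2].mean().round(1))
print(bot.get_state()["t"])
E
```

```text
153 249.8 1.6 35.8
151 249.6 1.5 35.6
153 249.7 1.5 35.6
154 249.7 1.6 35.7
154 249.7 1.6 35.6
152 249.8 1.7 35.5
13.45
```

At rest, same place as about 1 s earlier. Handing in.

```bash
python3 -c "
from cell import bot
print(bot.finish_job())"
```

```text
the job is handed in; nothing more can be done
None
```

The specimen was knocked out of the cradle and is now in the catch tray. I handed the job in at about 13.5 s; no verdict is reported.

- **Cocking:** I gripped the blue knob from both sides, drew it back about 48 mm and eased it forward. The force along the axis fell to about zero, so the sear was holding. After I let go and lifted clear, the camera showed the knob still about 43 mm back.
- **Firing:** I pressed the red pad about 16 mm with closed fingers, at about 4 N. The striker fired and I lifted the arm clear.
- **Last checks:**
  - The knob is back at 86 mm along the ejector (rest is 85 mm).
  - The pad top is back up at about 69 mm.
  - The specimen lies on its edge in the tray at about x 250, y 2 mm. It did not move over six pictures, nor from its position about 1 s earlier.
  - The wrist force is about zero with the tool well above the bench.
- **Disagreement:** the scene camera put the knob at 78 mm and the specimen at 243 mm. It sees only their sides, so I trusted the top view. No check failed.

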